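# Repack the fitting tray and latch its hold-down bar

### The arm

A 6-joint arm with a two-finger parallel gripper is mounted at the origin on a cart in front of the work surface, level with it; the furniture and walls round the work are solid. World frame = base frame: x ahead of the robot, y to its left, z up, the work surface at z = 0. Lengths are in m, angles in rad, forces in N, time in s.
With the tool pointing down it reaches from about 0.35 to 0.925 m from the base axis. Payload 6.4 kg.
Tool frame: the origin (TCP) lies on the mounting face of the last link; the fingertips stand 173 mm ahead of it and the grasp point (between the pads) lies 155 mm ahead of it (env.tcp_to_grasp is the distance from the TCP to the grasp point, in m); z points along the fingers, y is the line along which they close (so a half turn about z gives the same grasp; the last joint's range is limited). The gripper opens to 85 mm and grips with 20 to 120 N. Pads are 22 mm wide; open, the fingers measure 114 mm over their backs; the gripper's body (76 mm by 85 mm) begins 54 mm behind the grasp point. The pads swing forward as they close: fully open they stand 13 mm farther back than shut.
Start: joints at [1.062, 0.245, 1.558, -0, 1.339, -0.174], TCP at [0.214, 0.614, 0.405] pointing down, gripper open.
Joint ranges: [-3.13, 3.13], [-1.02, 2.26], [0.13, 2.54], [-0.95, 4.09], [0.21, 2.88], [-2.74, 2.74]. Speed limits (rad/s): [2.57, 2.57, 3.14, 3.14, 3.14, 3.14].

### API

Orientations are given as a rotation vector (axis times angle).
In Python, from workcell import env, vision gives the robot as it stands.
- The arm moves only by the tool move_arm, never from a script. Its argument "commands" is a list that holds one entry, the list of rows, each a list of 7 numbers: the turn, a rotation vector about the tool's x, y, z in degrees, then the shift along the tool's x, y, z in mm, then the finger opening in mm, from 0 to 85.4. A call has 1 to 5 rows; each row is the pose to reach, as a shift and turn from the pose commanded when the call began, along the tool's axes at that moment; what a row does not reach only later rows make up. A row lasts 1/8 s, in which the tool goes at most 62.5 mm and 10.7 degrees, less where a joint would pass 70% of its speed; a pose out of reach is approached as far as the arm can. A call with a gripper value outside its range is refused whole. The fingers move at their own pace and stop on an object; "squeeze" is the grip in N (left out, the last holds). Time passes only in rows, so rows that repeat a pose let the fingers close. It gives the time, the measured TCP pose, the force, the opening and the grip force at its end, in the units of the state.
- env.get_state(): the state, without advancing time (a new reading comes with each control period).
- vision.capture(name): name is "scene" or "top"; returns a dict with "pixels" (420x560x3 uint8, red, green, blue), "range_z" (420x560 float32, m along the optical axis (not along the pixel's ray), 0 where there is no reading), "vfov" (degrees; the focal length in pixels is half the picture's height over the tangent of half this angle, whatever the lens; pixels are square), "cx", "cy" (the principal point, pixels), "world_from_camera" (4x4, takes a point from camera to world coordinates). Camera axes: x right, y up, looking along -z (the intrinsics and any distortion apply to the point x, -y, -z); pixel columns grow to the right and rows downward; lengths in m; the calibration is good to about 2 mm. A picture is of the moment at which its call begins.
- env.close_job(): hands the job in; it is judged then, once.
Trained networks look in the newest picture that a camera, given by its name, has taken for a name from the list of things; names that differ only in an ending like _2 or _b are one class to them, and where a whole thing is asked for, a point or a joint stands for the part that bears it (a point fixed in the world has none). Each returns a list of dicts, best first, with "conf" (0 to 1); they miss things now and then, are a little off and sometimes report something else, mostly with a low value. They report only what shows in the picture. A call takes as long as a camera call.
- vision.cut_out(target, camera): "region" (420x560 bool, what is visible of it) and "location" ([column, row] in pixels, amid what is visible of it).
The state is a dict: "time_s": time; "joint_positions": joint angles; "joint_vel": joint speeds; "joint_torque": joint torques, N m; "ee_pos": TCP position; "ee_rot": TCP orientation; "force": force on the tool from outside, world axes, zero at the start; "moment": the same for the moment, N m; "gripper_width": finger opening in m; "grasp_force": force on a finger pad.
Only numpy, scipy, OpenCV 4.12 (cv2) and the standard library are available. Lean on these libraries where they do the work, as an engineer would, in place of code of your own. Each camera call takes 0.05 s, during which the arm holds its last target. There are 200 camera calls.

### The job

Repack the carrying tray: lift its yellow hold-down bar over the red bumps and slide it all the way back, away from you; take the short wide offcut that is left in the tray out and put it flat on the blue mat; then lay whichever of the other pieces are on the bench right side up, lengthwise and in the middle, on their painted marks (blue screw box on white, long wooden offcut on yellow, black sanding block on red). When all is so, bring the bar forward, lift it over the bumps again and let it drop fully home in front of them; leave the black battery pack and the black tape roll alone.

Things in the scene. Friction and masses are not known exactly. Their poses are not given: they have to be found in the camera images.
- tray: Carrying tray, fixed to the bench: plywood board 6 mm thick, 338 mm wide (y), from x = -68 to 132 mm, no walls; a low aluminium rail 14 mm thick along each short side, centred at y = +162 and -162 mm, top 20 mm above the bench. Origin on the bench below the middle of the row of marks. x: the way the bar opens, away from the robot; y: left; z: up.
- bump (a point): Top middle of the right red bump; an equal one is on the left rail. Each bump is 10 mm long (tray x = 14.5 to 24.5 mm), stands 12 mm above the rail and has upright sides. Dark stops of the same height stand on each rail at tray x = -18 and +113.5 mm.
- bar_slide (a joint): Travel of the yellow bar along tray x, m: 0 = closed (front), where its middle is at tray x = 0; 0.095 = fully open (rear). Friction about 1 N; it stays where it is left. While down it cannot pass the red bumps either way: closed it has about 3 mm of play, coming back it stops at about 0.036. To pass, keep it raised over 12 mm (15 to 25 mm is good) while it travels between 0 and 0.037.
- bar_lift (a joint): Height of the yellow bar above its seat on the rails, m: 0 = legs down on the rails, 0.035 = top of its travel. It falls by its own weight (about 2.5 N) when let go; left on top of the bumps it rests at 0.012.
- bar_handle (a point): Grip point on the bar's black handle, at tray y = -57.5 mm, 108 mm above the bench when the bar is down; moves with the bar, axes as the tray's. Handle: upright fin 16 mm thick (x), 50 mm wide (y), 43 mm above the bar, its top 17 mm above this point. The bar is a bridge 22 mm (x) by 342 mm (y): beam 14 mm high, underside 68 mm above the bench when down, on two legs that stand on the rails.
- mark_white: White rectangle painted on the board, 130 x 80 mm, flat, for the screw box. Origin at its middle on the board's top face, x along the 130 mm, y along the 80 mm (axes as the tray's). The three marks lie side by side at tray x = 0, tray y = -115, 0, 115 mm: yellow always in the middle, white and red at either side, which differs from start to start.
- mark_yellow: Yellow rectangle painted on the board, 130 x 80 mm, flat, for the long offcut. Origin at its middle on the board's top face, x along the 130 mm, y along the 80 mm (axes as the tray's). The three marks lie side by side at tray x = 0, tray y = -115, 0, 115 mm: yellow always in the middle, white and red at either side, which differs from start to start.
- mark_red: Red rectangle painted on the board, 130 x 80 mm, flat, for the sanding block. Origin at its middle on the board's top face, x along the 130 mm, y along the 80 mm (axes as the tray's). The three marks lie side by side at tray x = 0, tray y = -115, 0, 115 mm: yellow always in the middle, white and red at either side, which differs from start to start.
- blue_mat: Thin blue plastic mat near the right end of the bench, 90 mm (x) by 120 mm (y), 1.5 mm, flat (nothing to bump into), for the wide offcut, turned any way. Origin at its middle, on the bench top. Beyond it and right of the tray lies a dark rolled bundle on the bench, 0.1 m high, from world x = 0.51 m on, between world y = -0.22 and -0.03 m: keep the gripper clear of it.
- screw_box: Blue card box of screws with an orange and white top, 65 x 90 x 43 mm, about 0.33 kg, closed. Origin at the centre of its underside, y along its 90 mm length, z up. May be absent. Either end may point either way on its mark; so for all the pieces.
- long_offcut: Long softwood offcut 38 x 120 x 38 mm. Origin at the centre of its underside, y along its 120 mm length, z up. May be absent. Any of its four long faces may be down.
- long_offcut_mid (a point): The long offcut's centre, 19 mm above its underside; axes as the offcut's.
- sanding_block: Black rubber sanding block 64 x 112 x 36 mm (62 mm wide up to 12 mm height, 60 mm above). Origin at the centre of its underside, y along its 112 mm length, z up. May be absent.
- wide_offcut: Short wide softwood offcut 64 x 89 x 38 mm; at the start it lies somewhere on the tray's board, under the bar. Origin at the centre of its underside, y along its 89 mm length, z up. Always present.
- battery_pack: Black tool battery, 74 x 124 x 65 mm, a bystander behind the tray. Origin at the centre of its underside.
- electrical_tape: Black roll of tape, 60 mm across, 18 mm high, a bystander left of the tray. Origin at the centre of its underside.

How it is judged:
On the way, in this order (a step that is already met when the one before it is completed fails the run):
1. the hold-down bar is lifted over the bumps and slid fully open (within 8 mm of its rear end) (value of joint bar_slide above 0.087 m), for 0.2 s.
2. with the bar open (behind the bumps), the wide offcut lies on the blue mat and every other piece that is there on its own mark (value of joint bar_slide above 0.045 m and x of screw_box in the frame of mark_white between -0.022 and 0.022 m and y of screw_box in the frame of mark_white between -0.018 and 0.018 m and z of screw_box in the frame of mark_white below 0.006 m and angle between each of screw_box, sanding_block, wide_offcut's own z axis and vertical below 0.12 rad and angle between the y axis of screw_box and the x axis of mark_white, either way round below 0.2 rad and x of long_offcut_mid in the frame of mark_yellow between -0.022 and 0.022 m and y of long_offcut_mid in the frame of mark_yellow between -0.018 and 0.018 m and z of long_offcut_mid in the frame of mark_yellow below 0.025 m and angle between the y axis of long_offcut and the x axis of mark_yellow, either way round below 0.2 rad and x of sanding_block in the frame of mark_red between -0.022 and 0.022 m and y of sanding_block in the frame of mark_red between -0.018 and 0.018 m and z of sanding_block in the frame of mark_red below 0.006 m and angle between the y axis of sanding_block and the x axis of mark_red, either way round below 0.2 rad and x of wide_offcut in the frame of blue_mat between -0.03 and 0.03 m and y of wide_offcut in the frame of blue_mat between -0.03 and 0.03 m and z of wide_offcut in the frame of blue_mat below 0.006 m), for 0.2 s.
At the end, for the whole second after the job is handed in: Bar closed (slide under 6 mm) and down (lift under 4 mm). Every piece present upright and at rest: on its mark within 22 mm lengthwise and 18 mm crosswise of its middle, turned under 0.2 rad from its long side; the wide offcut within 30 mm of the blue mat's middle along each of its axes (value of joint bar_slide below 0.006 m and value of joint bar_lift below 0.004 m and x of screw_box in the frame of mark_white between -0.022 and 0.022 m and y of screw_box in the frame of mark_white between -0.018 and 0.018 m and z of screw_box in the frame of mark_white below 0.006 m and angle between each of screw_box, sanding_block, wide_offcut's own z axis and vertical below 0.12 rad and angle between the y axis of screw_box and the x axis of mark_white, either way round below 0.2 rad and x of long_offcut_mid in the frame of mark_yellow between -0.022 and 0.022 m and y of long_offcut_mid in the frame of mark_yellow between -0.018 and 0.018 m and z of long_offcut_mid in the frame of mark_yellow below 0.025 m and angle between the y axis of long_offcut and the x axis of mark_yellow, either way round below 0.2 rad and x of sanding_block in the frame of mark_red between -0.022 and 0.022 m and y of sanding_block in the frame of mark_red between -0.018 and 0.018 m and z of sanding_block in the frame of mark_red below 0.006 m and angle between the y axis of sanding_block and the x axis of mark_red, either way round below 0.2 rad and x of wide_offcut in the frame of blue_mat between -0.03 and 0.03 m and y of wide_offcut in the frame of blue_mat between -0.03 and 0.03 m and z of wide_offcut in the frame of blue_mat below 0.006 m and linear speed of each of screw_box, long_offcut, sanding_block, wide_offcut below 0.02 m/s); the robot touches nothing.
It fails at once if battery pack or black tape roll pushed more than 4 cm (distance of any of battery_pack, electrical_tape from where it was at the start of the episode above 0.04 m).
Of screw_box, long_offcut, sanding_block only 2 to 3 are there at a start; the rules pass over those that are not, and their reading is None.
At some moment in a run one of screw_box, long_offcut, sanding_block may be knocked a few centimetres aside while the robot is not near it.
It also fails if it takes over 210 s, if anything falls off the work surface, if the arm or the gripper's body presses on something with over 40 N, if the wrist force passes 120 N, or if a joint passes its speed limit or range.

## Working session

There is one attempt and no reset: what is moved stays moved. The work goes in short steps, Python scripts to look and compute and a tool call to move; the robot and the scene stay as the last step left them, time stands still between calls to the robot, and variables do not carry over. Pictures are saved under pics/ and viewed, at most 14 in all, crops included, and the job is handed in when it is done.

Besides the shell and the picture viewer there is one more tool, called after ">>>" as a command line: name --argument value ..., lists and objects as JSON in quotes. move_arm: Moves the arm, as the interface text tells. Its arguments: {"type":"object","properties":{"commands":{"type":"array","items":{"type":"array","items":{"type":"array","items":{"type":"number"}}}},"squeeze":{"type":"number"}},"required":["commands"]}

```bash
ls; mkdir -p pics; cat > h.py <<'E'
import numpy as np, cv2
from workcell import env, vision
def cloud(im):
    f=im["pixels"].shape[0]/2/np.tan(np.radians(im["vfov"])/2)
    v,u=np.mgrid[:420,:560]; d=im["range_z"]
    P=np.stack([(u-im["cx"])/f*d,-(v-im["cy"])/f*d,-d],-1)
    T=np.array(im["world_from_camera"]); W=P@T[:3,:3].T+T[:3,3]
    W[d==0]=np.nan
    return W
def snap(cam,name=None):
    im=vision.capture(cam)
    if name: cv2.imwrite("pics/"+name+".png",cv2.cvtColor(im["pixels"],cv2.COLOR_RGB2BGR))
    return im,cloud(im)
def find(t,cam,W,mode="top"):
    out=[]
    for r in vision.cut_out(t,cam)[:2]:
        p=W[r["region"]]; p=p[~np.isnan(p[:,0])]
        if len(p)<10: continue
        zt=np.percentile(p[:,2],90); q=p[p[:,2]>zt-.006] if mode=="top" else p
        (cx,cy),(w,h),a=cv2.minAreaRect((q[:,:2]*1000).astype(np.float32))
        out.append((round(r["conf"],2),[int(x) for x in r["location"]],"ctr %.0f %.0f size %.0f %.0f ang %.0f ztop %.0f n%d"%(cx,cy,w,h,a,zt*1000,len(q))))
    return out
E
python3 - <<'E'
from h import *
s=env.get_state(); print(s["ee_pos"],s["ee_rot"],s["gripper_width"],env.tcp_to_grasp)
for cam in("top","scene"):
    im,W=snap(cam,cam+"0"); print(cam)
    print(im["vfov"],im["cx"],im["cy"],np.round(im["world_from_camera"],3).tolist(),[k for k in im])
    for t in "tray bump bar_handle mark_white mark_yellow mark_red blue_mat screw_box long_offcut sanding_block wide_offcut battery_pack electrical_tape".split(): print(t,find(t,cam,W))
E
```

```text
pics
[0.2134553  0.61370013 0.40356884] [-5.23277100e-01 -3.09705202e+00  2.95165089e-03] 0.08552134847600566 0.1547
top
42.34748134831443 286.82123909647885 210.92030112852032 [[-0.088, 0.974, -0.207, 0.27], [-0.996, -0.087, 0.014, 0.2], [-0.004, 0.208, 0.978, 1.686], [0.0, 0.0, 0.0, 1.0]] ['pixels', 'range_z', 'vfov', 'cx', 'cy', 'world_from_camera']
tray [(0.65, [285, 203], 'ctr 582 186 size 336 23 ang 89 ztop 84 n742')]
bump [(0.87, [283, 206], 'ctr 582 185 size 339 23 ang 89 ztop 84 n773'), (0.54, [228, 278], 'ctr 429 379 size 104 55 ang 85 ztop 41 n443')]
bar_handle [(0.58, [288, 222], 'ctr 579 185 size 18 320 ang 2 ztop 113 n108')]
mark_white [(0.91, [322, 226], 'ctr 578 71 size 80 130 ang 89 ztop 14 n455'), (0.54, [285, 218], 'ctr 580 186 size 19 327 ang 1 ztop 112 n117')]
mark_yellow [(0.81, [283, 214], 'ctr 580 188 size 79 129 ang 88 ztop 14 n252')]
mark_red [(0.61, [250, 233], 'ctr 582 303 size 85 133 ang 89 ztop 14 n498')]
blue_mat [(0.71, [394, 274], 'ctr 402 -133 size 87 117 ang 3 ztop 8 n607'), (0.4, [226, 279], 'ctr 429 379 size 104 55 ang 85 ztop 41 n444')]
screw_box
[... 1415 characters left out ...]
27 ztop 86 n459')]
blue_mat [(0.7, [373, 219], 'ctr 283 166 size 73 793 ang 19 ztop 4 n247')]
screw_box [(0.68, [340, 237], 'ctr 433 84 size 42 59 ang 16 ztop 43 n88')]
long_offcut [(0.84, [326, 251], 'ctr 350 418 size 71 549 ang 22 ztop 39 n121')]
sanding_block [(0.94, [297, 274], 'ctr 428 378 size 106 60 ang 87 ztop 38 n377'), (0.22, [246, 287], 'ctr 520 497 size 57 61 ang 33 ztop 20 n175')]
wide_offcut [(0.78, [286, 239], 'ctr 570 207 size 66 95 ang 5 ztop 45 n263')]
battery_pack [(0.78, [253, 211], 'ctr 791 76 size 53 84 ang 5 ztop 65 n134'), (0.35, [288, 238], 'ctr 569 206 size 64 94 ang 5 ztop 45 n260')]
electrical_tape [(0.71, [249, 286], 'ctr 520 500 size 53 57 ang 57 ztop 20 n146')]
```

View pics/top0.png

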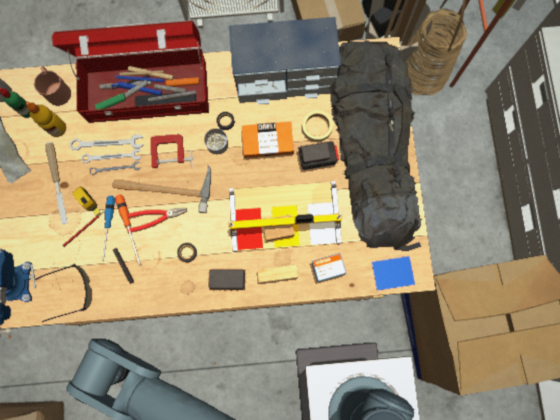

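View pics/scene0.png

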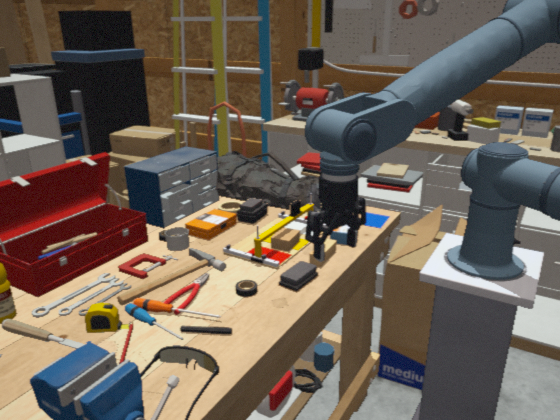

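The top view shows all three pieces in front of the tray: screw box at (326,268), long offcut at (277,273) and sanding block at (227,277). The wide offcut is under the bar at (277,230), the mat at (394,274), and the marks run red, yellow, white from left to right. The scene view agrees.

```bash
cat >> h.py <<'E'
from scipy.spatial.transform import Rotation as Ro
def go(x,y,z,a):
    """tool-frame turn(deg)+shift(mm) to grasp point x,y,z (mm), closing line at a deg, tool down"""
    s=env.get_state(); R=Ro.from_rotvec(s["ee_rot"]); b=np.radians(a)
    T=Ro.from_matrix(np.array([[-np.sin(b),np.cos(b),0],[np.cos(b),np.sin(b),0],[0,0,-1]]).T)
    D=np.array([x,y,z])/1000+[0,0,env.tcp_to_grasp]-s["ee_pos"]
    print(np.round(np.degrees((R.inv()*T).as_rotvec()),1),np.round(R.inv().apply(D)*1000,1))
def st():
    s=env.get_state(); R=Ro.from_rotvec(s["ee_rot"]).as_matrix()
    g=(s["ee_pos"]+R[:,2]*env.tcp_to_grasp)*1000
    print("t%.1f grasp"%s["time_s"],np.round(g,1),"a %.1f"%np.degrees(np.arctan2(R[1,1],R[0,1])),"tilt %.2f"%np.degrees(np.arccos(-R[2,2])),"w %.1f F"%(s["gripper_width"]*1000),np.round(s["force"],1),"grip %.1f"%s["grasp_force"],"j6 %.2f"%s["joint_positions"][5])
E
python3 -c "
from h import *
st(); go(580,129,200,0)"
```

```text
t1.4 grasp [213.6 613.9 250. ] a 70.8 tilt 0.00 w 85.2 F [-0.7 -0.2  0.3] grip 0.0 j6 -0.17
[-0.   0.  70.8] [-505.4 -337.6   50. ]
```

>>> move_arm --commands '[[[0,0,10,-50,-34,0,85],[0,0,20,-100,-68,0,85],[0,0,30,-150,-100,0,85],[0,0,40,-200,-134,0,85],[0,0,50,-250,-168,0,85]]]'

```text
time_s: 2.02
ee_pos: [0.3953, 0.3714, 0.405]
ee_rot: [1.791, 2.581, 0.001]
force: [0.5, 1.0, 0.0]
gripper_width: 0.085
grasp_force: 0.0
```

```bash
python3 -c "
from h import *
st(); go(580,129,190,0)"
```

```text
t2.0 grasp [395.4 371.5 250.3] a 20.5 tilt 0.05 w 85.0 F [0.5 1.  0. ] grip 0.0 j6 0.19
[ 0.  -0.  20.5] [-291.8   88.    60.3]
```

>>> move_arm --commands '[[[0,0,5,-60,18,10,85],[0,0,10,-120,36,20,85],[0,0,15,-180,54,40,85],[0,0,20.5,-240,72,50,85],[0,0,20.5,-292,88,60,85]]]'

```text
time_s: 2.65
ee_pos: [0.5815, 0.1296, 0.3445]
ee_rot: [2.216, 2.226, 0.001]
force: [1.0, 0.4, -0.0]
gripper_width: 0.0853
grasp_force: 0.0
```

```bash
python3 -c "
from h import *
im,W=snap('top','top1');im2,W2=snap('scene','scene1')
st(); go(580,129,108,0)
for c,w in(('top',W),('scene',W2)): print(find('bar_handle',c,w),find('tray',c,w))"
```

```text
t2.8 grasp [582.8 126.9 188.9] a -0.0 tilt 0.07 w 85.0 F [-1.6  0.4 -0.8] grip 0.0 j6 0.03
[-0.   0.1 -0. ] [ 2.  -2.8 80.9]
[(0.62, [260, 220], 'ctr 581 185 size 332 22 ang 88 ztop 88 n237'), (0.5, [278, 233], 'ctr 579 202 size 44 125 ang 89 ztop 14 n121')] [(0.76, [260, 208], 'ctr 580 185 size 318 140 ang 68 ztop 83 n408')]
[(0.74, [324, 252], 'ctr 428 225 size 40 126 ang 3 ztop 39 n242'), (0.55, [286, 220], 'ctr 574 130 size 50 18 ang 73 ztop 105 n95')] [(0.58, [272, 232], 'ctr 579 185 size 339 28 ang 89 ztop 84 n487')]
```

>>> move_arm --commands '[[[0,0,0,2,-2,40,85],[0,0,0,2,-2,70,85],[0,0,0,2,-2,81,85],[0,0,0,2,-2,81,0],[0,0,0,2,-2,81,0]]]' --squeeze 50

```text
time_s: 3.58
ee_pos: [0.5791, 0.1338, 0.2655]
ee_rot: [2.213, 2.227, 0.003]
force: [0.1, 0.4, 0.1]
gripper_width: 0.0512
grasp_force: 0.0
```

>>> move_arm --commands '[[[0,0,0,0,0,0,0],[0,0,0,0,0,0,0],[0,0,0,0,0,0,0],[0,0,0,0,0,-10,0],[0,0,0,0,0,-20,0]]]'

```text
time_s: 4.2
ee_pos: [0.5786, 0.1334, 0.284]
ee_rot: [-2.216, -2.227, -0.001]
force: [3.1, 1.2, -2.0]
gripper_width: 0.0155
grasp_force: 49.7
```

```bash
python3 -c "
from h import *
st()"
```

```text
t4.2 grasp [578.6 133.4 129.3] a 0.3 tilt 0.03 w 15.5 F [ 3.1  1.2 -2. ] grip 49.7 j6 0.03
```

>>> move_arm --commands '[[[0,0,0,0,15,0,0],[0,0,0,0,40,0,0],[0,0,0,0,65,0,0],[0,0,0,-1,85,0,0],[0,0,0,-1,95,0,0]]]'

```text
time_s: 4.82
ee_pos: [0.6738, 0.1324, 0.2833]
ee_rot: [-2.215, -2.227, 0.004]
force: [-2.5, -4.0, -2.1]
gripper_width: 0.0157
grasp_force: 50.1
```

>>> move_arm --commands '[[[0,0,0,0,0,0,0],[0,0,0,0,0,8,0],[0,0,0,0,0,16,0],[0,0,0,0,0,19,0],[0,0,0,0,0,19,0]]]'

```text
time_s: 5.45
ee_pos: [0.6732, 0.1324, 0.265]
ee_rot: [2.215, 2.227, -0.001]
force: [1.0, -5.7, -2.0]
gripper_width: 0.0159
grasp_force: 50.4
```

```bash
python3 -c "
from h import *
st(); im,W=snap('top');im2,W2=snap('scene')
for c,w in(('top',W),('scene',W2)):
  for t in ('bar_handle','tray','wide_offcut'): print(c,t,find(t,c,w))"
```

```text
t5.5 grasp [673.3 132.2 110.3] a 0.3 tilt 0.08 w 15.9 F [ 1.  -5.7 -2. ] grip 50.4 j6 0.02
top bar_handle [(0.95, [257, 190], 'ctr 674 186 size 336 23 ang 89 ztop 87 n253')]
top tray [(0.84, [262, 201], 'ctr 626 186 size 340 119 ang 89 ztop 83 n426'), (0.44, [276, 269], 'ctr 430 226 size 38 114 ang 2 ztop 44 n287')]
top wide_offcut [(0.83, [277, 222], 'ctr 571 212 size 64 76 ang 7 ztop 50 n297')]
scene bar_handle [(0.61, [325, 252], 'ctr 428 220 size 40 124 ang 3 ztop 39 n243'), (0.57, [260, 217], 'ctr 671 186 size 337 27 ang 89 ztop 86 n309')]
scene tray [(0.67, [268, 232], 'ctr 671 185 size 341 27 ang 89 ztop 82 n441')]
scene wide_offcut [(0.83, [286, 240], 'ctr 569 206 size 66 99 ang 5 ztop 45 n275'), (0.68, [254, 224], 'ctr 669 185 size 338 30 ang 88 ztop 87 n304')]
```

>>> move_arm --commands '[[[0,0,0,0,3,0,0],[0,0,0,0,3,0,0],[0,0,0,0,0,0,30],[0,0,0,0,0,0,50],[0,0,0,0,0,0,70]]]'

```text
time_s: 6.48
ee_pos: [0.6735, 0.1334, 0.2651]
ee_rot: [2.214, 2.228, 0.001]
force: [-0.4, 0.5, -0.1]
gripper_width: 0.0649
grasp_force: 0.0
```

>>> move_arm --commands '[[[0,0,0,0,0,-20,70],[0,0,0,0,0,-60,85],[0,0,-5,30,-50,-80,85],[0,0,-7,77,-100,-80,85],[0,0,-7,77,-100,-80,85]]]'

```text
time_s: 7.1
ee_pos: [0.5708, 0.2117, 0.3465]
ee_rot: [2.07, 2.362, 0.002]
force: [0.2, -0.2, 0.8]
gripper_width: 0.0848
grasp_force: 0.0
```

```bash
python3 -c "
from h import *
st(); im,W=snap('top','top2');im2,W2=snap('scene')
for c,w in(('top',W),('scene',W2)):
  for t in ('bar_handle','tray','wide_offcut','mark_white','mark_red','mark_yellow'): print(c,t,find(t,c,w))
go(570,208,42,7)"
```

```text
t7.1 grasp [571.1 211.9 191.8] a 7.5 tilt 0.09 w 84.8 F [ 0.2 -0.2  0.8] grip 0.0 j6 0.04
top bar_handle [(0.64, [308, 190], 'ctr 629 128 size 33 108 ang 82 ztop 123 n66')]
top tray [(0.92, [309, 198], 'ctr 666 191 size 280 225 ang 53 ztop 87 n347')]
top wide_offcut []
top mark_white [(0.98, [321, 221], 'ctr 579 71 size 80 130 ang 89 ztop 13 n556'), (0.23, [228, 277], 'ctr 429 381 size 104 55 ang 85 ztop 42 n392')]
top mark_red []
top mark_yellow [(0.7, [310, 191], 'ctr 653 109 size 75 154 ang 36 ztop 121 n62')]
scene bar_handle [(0.7, [263, 212], 'ctr 668 129 size 50 18 ang 78 ztop 105 n89'), (0.45, [308, 227], 'ctr 580 92 size 140 136 ang 90 ztop 9 n325')]
scene tray [(0.7, [266, 228], 'ctr 672 186 size 340 29 ang 90 ztop 83 n425'), (0.18, [322, 250], 'ctr 426 247 size 41 172 ang 4 ztop 40 n253')]
scene wide_offcut [(0.63, [284, 237], 'ctr 570 206 size 67 101 ang 7 ztop 46 n267')]
scene mark_white [(0.6, [307, 227], 'ctr 580 87 size 131 135 ang 89 ztop 9 n318'), (0.28, [322, 251], 'ctr 428 223 size 40 122 ang 2 ztop 40 n247')]
scene mark_red [(0.76, [272, 253], 'ctr 584 300 size 89 137 ang 84 ztop 10 n315')]
scene mark_yellow [(0.45, [300, 243], 'ctr 579 180 size 76 128 ang 89 ztop 9 n88')]
[-0.   0.   0.3] [ -0.8  -3.3 147.9]
```

>>> move_arm --commands '[[[0,0,0,-3,-1,60,85],[0,0,0,-3,-1,110,85],[0,0,0,-3,-1,150,85],[0,0,0,-3,-1,157,85],[0,0,0,-3,-1,157,50]]]' --squeeze 50

```text
time_s: 8.43
ee_pos: [0.573, 0.2064, 0.1885]
ee_rot: [2.075, 2.358, 0.001]
force: [0.1, -0.0, -0.0]
gripper_width: 0.0687
grasp_force: 0.0
```

>>> move_arm --commands '[[[0,0,0,0,0,0,40],[0,0,0,0,0,0,40],[0,0,0,0,0,0,40],[0,0,0,0,0,0,40],[0,0,0,0,0,-20,40]]]'

```text
time_s: 9.05
ee_pos: [0.5717, 0.2062, 0.2071]
ee_rot: [-2.074, -2.357, 0.004]
force: [0.7, 0.2, -1.9]
gripper_width: 0.0629
grasp_force: 57.6
```

```bash
python3 -c "
from h import *
st(); go(480,50,210,5); go(402,-133,180,3);"
```

```text
t9.1 grasp [571.2 206.1  52.4] a 7.3 tilt 0.19 w 62.9 F [ 0.7  0.2 -1.9] grip 57.6 j6 0.03
[-0.2  0.   2.3] [-143.2 -111.4 -157.2]
[-0.2  0.   4.3] [-314.8 -211.9 -126.8]
```

>>> move_arm --commands '[[[0,0,0,0,0,-50,40],[0,0,0,-20,-10,-100,40],[0,0,2,-70,-45,-127,40],[0,0,3,-120,-80,-127,40],[0,0,4,-170,-114,-127,40]]]'

```text
time_s: 9.68
ee_pos: [0.4801, 0.0223, 0.3363]
ee_rot: [2.154, 2.284, 0.002]
force: [0.7, -1.7, -1.3]
gripper_width: 0.0632
grasp_force: 57.6
```

>>> move_arm --commands '[[[0,0,0,-50,-34,0,40],[0,0,0,-95,-66,0,40],[0,0,0,-130,-90,0,40],[0,0,0,-145,-98,40,40],[0,0,0,-145,-98,80,40]]]'

```text
time_s: 10.3
ee_pos: [0.3915, -0.1281, 0.2553]
ee_rot: [2.157, 2.279, 0.001]
force: [0.8, 0.6, -2.2]
gripper_width: 0.0632
grasp_force: 57.7
```

```bash
python3 -c "
from h import *
st(); im,W=snap('top','top3');im2,W2=snap('scene')
for c,w in(('top',W),('scene',W2)):
  for t in ('blue_mat','wide_offcut'): print(c,t,find(t,c,w))
go(402,-133,33,3)"
```

```text
t10.3 grasp [ 392.  -128.5  100.6] a 3.2 tilt 0.23 w 63.2 F [ 0.8  0.6 -2.2] grip 57.7 j6 -0.65
top blue_mat [(0.67, [188, 256], 'ctr 523 498 size 56 56 ang 51 ztop 25 n110'), (0.57, [379, 270], 'ctr 416 -84 size 43 83 ang 64 ztop 7 n122')]
top wide_offcut [(0.39, [384, 265], 'ctr 406 -86 size 14 33 ang 79 ztop 114 n34'), (0.31, [282, 203], 'ctr 675 184 size 340 24 ang 89 ztop 85 n746')]
scene blue_mat [(0.61, [373, 219], 'ctr 401 -133 size 93 133 ang 3 ztop 4 n339')]
scene wide_offcut [(0.6, [376, 198], 'ctr 387 -122 size 63 100 ang 5 ztop 105 n162'), (0.19, [342, 234], 'ctr 433 65 size 65 96 ang 11 ztop 44 n242')]
[0.2 0.1 0.4] [-6.2  8.8 69.1]
```

>>> move_arm --commands '[[[0,0,0,-6,9,30,40],[0,0,0,-6,9,60,40],[0,0,0,-6,9,72,40],[0,0,0,-6,9,72,40],[0,0,0,-6,9,72,75]]]'

```text
time_s: 11.22
ee_pos: [0.4019, -0.1327, 0.184]
ee_rot: [2.154, 2.283, 0.001]
force: [0.8, -0.3, 0.1]
gripper_width: 0.0754
grasp_force: 0.0
```

>>> move_arm --commands '[[[0,0,0,0,0,0,85],[0,0,0,0,0,0,85],[0,0,0,0,0,-50,85],[0,0,0,0,0,-110,85],[0,0,0,50,0,-130,85]]]'

```text
time_s: 11.85
ee_pos: [0.3996, -0.0841, 0.3175]
ee_rot: [2.156, 2.273, 0.004]
force: [-0.1, 0.6, -0.2]
gripper_width: 0.0849
grasp_force: 0.0
```

```bash
python3 -c "
from h import *
st(); im,W=snap('top','top4');im2,W2=snap('scene')
for c,w in(('top',W),('scene',W2)):
  for t in ('blue_mat','wide_offcut','screw_box','long_offcut','sanding_block'): print(c,t,find(t,c,w))
go(434,66,160,10)"
```

```text
t11.8 grasp [400.8 -84.7 162.8] a 3.0 tilt 0.51 w 84.9 F [-0.1  0.6 -0.2] grip 0.0 j6 -0.54
top blue_mat [(0.45, [401, 286], 'ctr 354 -105 size 5 106 ang 19 ztop 37 n5')]
top wide_offcut [(0.66, [318, 158], 'ctr 795 73 size 53 84 ang 5 ztop 69 n325')]
top screw_box [(0.63, [325, 268], 'ctr 436 66 size 64 90 ang 11 ztop 48 n448'), (0.52, [227, 278], 'ctr 428 380 size 101 58 ang 85 ztop 42 n394')]
top long_offcut [(0.94, [274, 272], 'ctr 431 223 size 38 119 ang 2 ztop 44 n283')]
top sanding_block [(0.65, [227, 278], 'ctr 427 380 size 101 57 ang 85 ztop 42 n402')]
scene blue_mat [(0.63, [383, 220], 'ctr 380 -119 size 138 78 ang 52 ztop 4 n79'), (0.46, [307, 228], 'ctr 579 70 size 83 130 ang 89 ztop 10 n332')]
scene wide_offcut [(0.65, [306, 228], 'ctr 578 67 size 92 134 ang 87 ztop 10 n384'), (0.61, [247, 289], 'ctr 520 500 size 53 56 ang 34 ztop 20 n142')]
scene screw_box [(0.66, [341, 233], 'ctr 433 65 size 66 97 ang 10 ztop 44 n243'), (0.41, [382, 223], 'ctr 402 -115 size 83 68 ang 5 ztop 2 n13')]
scene long_offcut [(0.78, [321, 248], 'ctr 429 220 size 41 124 ang 5 ztop 39 n254'), (0.32, [272, 252], 'ctr 580 303 size 90 130 ang 89 ztop 10 n330')]
scene sanding_block [(0.66, [296, 274], 'ctr 426 380 size 106 60 ang 85 ztop 37 n389')]
[-0.1 -0.  -6.7] [146.6  44.2  -2.5]
```

>>> move_arm --commands '[[[0,0,-6.7,60,18,0,85],[0,0,-6.7,120,36,0,85],[0,0,-6.7,147,44,10,85],[0,0,-6.7,147,44,60,85],[0,0,-6.7,147,44,90,85]]]'

```text
time_s: 13.08
ee_pos: [0.433, 0.0673, 0.2206]
ee_rot: [-2.017, -2.406, 0.002]
force: [0.6, 0.3, 0.3]
gripper_width: 0.085
grasp_force: 0.0
```

```bash
python3 -c "
from h import *
st(); im,W=snap('top');im2,W2=snap('scene')
for c,w in(('top',W),('scene',W2)):
  for t in ('blue_mat','wide_offcut'): print(c,t,find(t,c,w))
go(434.5,66,37,10)"
```

```text
t13.1 grasp [432.7  67.3  65.9] a 10.1 tilt 0.14 w 85.0 F [0.6 0.3 0.3] grip 0.0 j6 -0.28
top blue_mat [(0.62, [390, 282], 'ctr 403 -132 size 89 118 ang 3 ztop 8 n201')]
top wide_offcut [(0.94, [392, 270], 'ctr 403 -130 size 63 89 ang 2 ztop 43 n405')]
scene blue_mat [(0.55, [269, 227], 'ctr 673 183 size 342 29 ang 89 ztop 83 n475')]
scene wide_offcut [(0.76, [372, 218], 'ctr 391 -47 size 54 245 ang 4 ztop 39 n137'), (0.64, [248, 209], 'ctr 753 136 size 76 250 ang 31 ztop 66 n151')]
[ 0.2  0.  -0. ] [-0.5 -0.3 32.5]
```

>>> move_arm --commands '[[[0,0,0,0,0,20,85],[0,0,0,0,0,30,85],[0,0,0,0,0,30,60],[0,0,0,0,0,30,40],[0,0,0,0,0,30,40]]]' --squeeze 40

```text
time_s: 14.0
ee_pos: [0.4341, 0.0668, 0.1935]
ee_rot: [2.018, 2.406, 0.001]
force: [0.4, 0.1, 3.4]
gripper_width: 0.0642
grasp_force: 45.8
```

>>> move_arm --commands '[[[0,0,0,0,0,0,40],[0,0,0,0,0,0,40],[0,0,0,0,0,-50,40],[0,0,-10,0,0,-100,40],[0,0,-20,0,10,-110,40]]]'

```text
time_s: 14.62
ee_pos: [0.444, 0.0686, 0.3056]
ee_rot: [1.56, 2.721, 0.004]
force: [-0.1, -1.3, -3.8]
gripper_width: 0.0644
grasp_force: 49.0
```

```bash
python3 -c "
from h import *
st(); go(578,76,150,89.3)"
```

```text
t14.6 grasp [444.9  68.5 150.9] a 30.3 tilt 0.34 w 64.4 F [-0.1 -1.3 -3.8] grip 49.0 j6 -0.63
[  0.1   0.3 -59. ] [-61.3 119.4   1.7]
```

>>> move_arm --commands '[[[0,0,-10,-12,24,0,40],[0,0,-20,-24,48,0,40],[0,0,-30,-36,72,0,40],[0,0,-40,-48,96,0,40],[0,0,-50,-61,119,0,40]]]'

```text
time_s: 15.25
ee_pos: [0.5772, 0.0755, 0.3011]
ee_rot: [-0.264, -3.128, 0.0]
force: [-0.2, -0.2, -2.9]
gripper_width: 0.0637
grasp_force: 49.0
```

>>> move_arm --commands '[[[0,0,-9,0,0,0,40],[0,0,-9,0,0,30,40],[0,0,-9,0,0,60,40],[0,0,-9,0,0,60,40],[0,0,-9,0,0,60,40]]]'

```text
time_s: 15.88
ee_pos: [0.5772, 0.0753, 0.2432]
ee_rot: [0.027, 3.141, -0.0]
force: [1.4, 0.0, -2.8]
gripper_width: 0.0639
grasp_force: 48.9
```

```bash
python3 -c "
from h import *
st(); im,W=snap('top');im2,W2=snap('scene')
for c,w in(('top',W),('scene',W2)):
  for t in ('screw_box','mark_white'): print(c,t,find(t,c,w))
go(578,76,45,89.3)"
```

```text
t15.9 grasp [577.3  75.3  88.5] a 89.0 tilt 0.03 w 63.9 F [ 1.4  0.  -2.8] grip 48.9 j6 -1.62
top screw_box [(0.67, [267, 190], 'ctr 642 184 size 77 328 ang 1 ztop 111 n69'), (0.6, [263, 203], 'ctr 644 207 size 294 246 ang 60 ztop 85 n549')]
top mark_white []
scene screw_box []
scene mark_white [(0.74, [305, 228], 'ctr 579 69 size 83 131 ang 86 ztop 9 n331')]
[-0.   0.1 -0.3] [-0.5  0.7 44. ]
```

>>> move_arm --commands '[[[0,0,0,0,0,25,40],[0,0,0,0,0,40,40],[0,0,0,0,0,43,40],[0,0,0,0,0,43,40],[0,0,0,0,0,43,72]]]'

```text
time_s: 16.8
ee_pos: [0.5777, 0.0752, 0.2007]
ee_rot: [0.027, 3.139, -0.0]
force: [-0.4, 0.2, 0.1]
gripper_width: 0.072
grasp_force: 0.0
```

>>> move_arm --commands '[[[0,0,0,0,0,0,72],[0,0,0,0,0,-15,74],[0,0,0,0,0,-60,85],[0,0,10,-40,0,-110,85],[0,0,20,-90,10,-110,85]]]'

```text
time_s: 17.42
ee_pos: [0.6696, 0.0835, 0.3176]
ee_rot: [0.58, 3.076, 0.002]
force: [0.8, -0.1, -0.2]
gripper_width: 0.0853
grasp_force: 0.0
```

```bash
python3 -c "
from h import *
st(); go(430,222,120,3)"
```

```text
t17.4 grasp [671.4  83.4 162.9] a 68.7 tilt 0.67 w 85.3 F [ 0.8 -0.1 -0.2] grip 0.0 j6 -1.24
[ 0.6  0.4 65.6] [274.   41.6  40. ]
```

>>> move_arm --commands '[[[0,0,10,55,8,-20,85],[0,0,20,110,16,-30,85],[0,0,30,165,24,-20,85],[0,0,40,220,32,0,85],[0,0,50,274,42,0,85]]]'

```text
time_s: 18.05
ee_pos: [0.4243, 0.2216, 0.3094]
ee_rot: [-1.831, -2.552, 0.001]
force: [0.5, -0.4, 1.2]
gripper_width: 0.0848
grasp_force: 0.0
```

```bash
python3 -c "
from h import *
st(); im,W=snap('top','top5');im2,W2=snap('scene')
for c,w in(('top',W),('scene',W2)):
  for t in ('screw_box','long_offcut','sanding_block'): print(c,t,find(t,c,w))
go(430,221,80,3)"
```

```text
t18.1 grasp [424.2 221.5 154.7] a 18.7 tilt 0.06 w 84.8 F [ 0.5 -0.4  1.2] grip 0.0 j6 -0.08
top screw_box [(0.76, [318, 222], 'ctr 582 79 size 63 89 ang 88 ztop 54 n354')]
top long_offcut [(0.46, [329, 234], 'ctr 565 49 size 71 142 ang 60 ztop 14 n152')]
top sanding_block [(0.77, [227, 275], 'ctr 429 380 size 106 55 ang 85 ztop 41 n455')]
scene screw_box [(0.79, [300, 224], 'ctr 578 79 size 91 72 ang 1 ztop 50 n210')]
scene long_offcut [(0.88, [322, 252], 'ctr 427 243 size 39 171 ang 3 ztop 39 n252')]
scene sanding_block [(0.86, [298, 276], 'ctr 427 381 size 104 58 ang 84 ztop 37 n378')]
[ 0.1  0.  16. ] [-0.4  2.3 75.8]
```

View pics/top5.png

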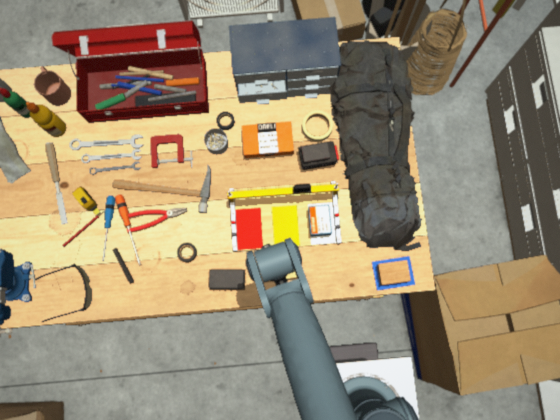

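The screw box sits on the white mark at (320,220), the bar is at the rear, and the wide offcut is on the mat. Next is the long offcut.

>>> move_arm --commands '[[[0,0,8,-1,4,30,85],[0,0,16,-1,4,70,85],[0,0,16,-1,4,110,85],[0,0,16,-1,4,127,85],[0,0,16,-1,4,127,20]]]' --squeeze 40

```text
time_s: 19.08
ee_pos: [0.4308, 0.2211, 0.1821]
ee_rot: [-2.162, -2.278, 0.003]
force: [0.3, 0.4, 0.6]
gripper_width: 0.0693
grasp_force: 0.0
```

>>> move_arm --commands '[[[0,0,0,0,0,0,20],[0,0,0,0,0,0,20],[0,0,0,0,0,0,20],[0,0,0,0,0,0,20],[0,0,0,0,0,-10,20]]]'

```text
time_s: 19.7
ee_pos: [0.4303, 0.2214, 0.1929]
ee_rot: [-2.162, -2.279, 0.001]
force: [0.3, -0.4, -0.6]
gripper_width: 0.0376
grasp_force: 41.4
```

>>> move_arm --commands '[[[0,0,0,0,0,-50,20],[0,0,-10,0,0,-100,20],[0,0,-20,-5,40,-110,20],[0,0,-30,-10,70,-110,20],[0,0,-40,-20,100,-110,20]]]'

```text
time_s: 20.32
ee_pos: [0.5321, 0.2067, 0.3035]
ee_rot: [1.243, 2.885, 0.001]
force: [0.1, 0.9, -0.3]
gripper_width: 0.0374
grasp_force: 41.4
```

```bash
python3 -c "
from h import *
st(); go(579,186,150,89.3)"
```

```text
t20.3 grasp [532.1 206.8 148.8] a 43.4 tilt 0.03 w 37.4 F [ 0.1  0.9 -0.3] grip 41.4 j6 -0.59
[  0.    0.  -45.9] [-47.3  19.9  -1.2]
```

>>> move_arm --commands '[[[0,0,-10,-10,4,0,20],[0,0,-20,-20,8,0,20],[0,0,-30,-30,12,0,20],[0,0,-40,-40,16,0,20],[0,0,-46,-47,20,10,20]]]'

```text
time_s: 20.95
ee_pos: [0.5785, 0.1859, 0.2938]
ee_rot: [0.021, 3.14, 0.0]
force: [0.3, -0.8, -0.9]
gripper_width: 0.0373
grasp_force: 41.4
```

```bash
python3 -c "
from h import *
st(); im2,W2=snap('scene')
print(find('long_offcut','scene',W2),find('sanding_block','scene',W2),find('screw_box','scene',W2))
go(579,186,34,89.3)"
```

```text
t20.9 grasp [578.8 185.9 139.1] a 89.2 tilt 0.10 w 37.3 F [ 0.3 -0.8 -0.9] grip 41.4 j6 -1.43
[(0.83, [288, 206], 'ctr 579 203 size 124 73 ang 1 ztop 148 n166'), (0.51, [248, 287], 'ctr 520 497 size 56 62 ang 34 ztop 20 n176')] [] [(0.78, [300, 225], 'ctr 576 126 size 92 166 ang 5 ztop 50 n190'), (0.16, [274, 252], 'ctr 577 283 size 54 123 ang 85 ztop 10 n257')]
[-0.  -0.1 -0.4] [ -1.3  -0.  104. ]
```

>>> move_arm --commands '[[[0,0,0,0,0,50,20],[0,0,0,0,0,95,20],[0,0,0,0,0,104,20],[0,0,0,0,0,104,20],[0,0,0,0,0,104,50]]]'

```text
time_s: 21.78
ee_pos: [0.5783, 0.1863, 0.1897]
ee_rot: [0.028, 3.14, 0.0]
force: [-0.4, -0.1, 0.4]
gripper_width: 0.0501
grasp_force: 0.0
```

>>> move_arm --commands '[[[0,0,0,0,0,0,55],[0,0,0,0,0,-15,55],[0,0,0,0,0,-60,70],[0,0,10,40,20,-110,85],[0,0,20,90,50,-120,85]]]'

```text
time_s: 22.4
ee_pos: [0.4902, 0.2376, 0.3139]
ee_rot: [0.583, 3.079, 0.006]
force: [0.4, 0.4, 1.2]
gripper_width: 0.0849
grasp_force: 0.0
```

```bash
python3 -c "
from h import *
st(); im,W=snap('top')
print(find('sanding_block','top',W)); go(427.5,380,100,-5)"
```

```text
t22.4 grasp [491.6 238.  159.2] a 68.5 tilt 0.51 w 84.9 F [0.4 0.4 1.2] grip 0.0 j6 -0.95
[(0.73, [228, 278], 'ctr 427 379 size 104 57 ang 85 ztop 42 n399')]
[ 0.2 -0.  74.1] [105.  110.2  56.7]
```

>>> move_arm --commands '[[[0,0,10,15,16,0,85],[0,0,20,30,32,0,85],[0,0,30,45,48,0,85],[0,0,40,60,64,0,85],[0,0,50,75,79,0,85]]]'

```text
time_s: 23.12
ee_pos: [0.4476, 0.3385, 0.3094]
ee_rot: [1.831, 2.552, 0.001]
force: [0.0, -0.6, -0.6]
gripper_width: 0.0851
grasp_force: 0.0
```

```bash
python3 -c "
from h import *
st(); im,W=snap('scene')
print(find('sanding_block','scene',W)); go(427.5,380,80,-5)"
```

```text
t23.1 grasp [447.8 338.6 154.7] a 18.7 tilt 0.06 w 85.1 F [ 0.  -0.6 -0.6] grip 0.0 j6 0.12
[(0.64, [297, 276], 'ctr 426 378 size 106 60 ang 83 ztop 37 n390')]
[ 0.  -0.  24.1] [45.1 -5.2 74.6]
```

>>> move_arm --commands '[[[0,0,10,20,-2,20,85],[0,0,20,45,-5,50,85],[0,0,24,45,-5,90,85],[0,0,24,45,-5,123,85],[0,0,24,45,-5,123,85]]]' --squeeze 40

```text
time_s: 23.85
ee_pos: [0.4275, 0.3777, 0.1833]
ee_rot: [-2.313, -2.124, 0.009]
force: [-0.4, 0.4, -0.4]
gripper_width: 0.0844
grasp_force: 0.0
```

>>> move_arm --commands '[[[0,0,0,0,0,0,40],[0,0,0,0,0,0,40],[0,0,0,0,0,0,40],[0,0,0,0,0,0,40],[0,0,0,0,0,-10,40]]]'

```text
time_s: 24.48
ee_pos: [0.428, 0.3788, 0.1961]
ee_rot: [-2.316, -2.123, 0.001]
force: [-0.7, 0.6, -1.0]
gripper_width: 0.0587
grasp_force: 43.2
```

>>> move_arm --commands '[[[0,0,0,0,0,-50,40],[0,0,-10,0,0,-100,40],[0,0,-20,-5,20,-110,40],[0,0,-30,-10,40,-110,40],[0,0,-40,-20,60,-110,40]]]'

```text
time_s: 25.1
ee_pos: [0.4864, 0.3537, 0.3065]
ee_rot: [1.441, 2.791, 0.001]
force: [0.1, -0.0, -0.9]
gripper_width: 0.0584
grasp_force: 43.7
```

```bash
python3 -c "
from h import *
st(); go(581,296,150,89.3)"
```

```text
t25.1 grasp [486.6 353.7 151.8] a 35.4 tilt 0.05 w 58.4 F [ 0.1 -0.  -0.9] grip 43.7 j6 -0.18
[  0.    0.  -53.9] [-101.8   43.7    1.9]
```

>>> move_arm --commands '[[[0,0,-10,-20,9,0,40],[0,0,-20,-40,18,0,40],[0,0,-30,-60,27,0,40],[0,0,-40,-80,36,0,40],[0,0,-50,-102,44,10,40]]]'

```text
time_s: 25.72
ee_pos: [0.5814, 0.2953, 0.2969]
ee_rot: [0.127, 3.137, 0.001]
force: [0.3, 0.4, -1.7]
gripper_width: 0.0589
grasp_force: 43.7
```

>>> move_arm --commands '[[[0,0,-4,0,0,20,40],[0,0,-4,0,0,40,40],[0,0,-4,0,0,50,40],[0,0,-4,0,0,50,40],[0,0,-4,0,0,50,40]]]'

```text
time_s: 26.35
ee_pos: [0.5809, 0.2958, 0.2465]
ee_rot: [0.027, 3.14, 0.001]
force: [-0.3, 0.2, -0.8]
gripper_width: 0.0589
grasp_force: 43.7
```

```bash
python3 -c "
from h import *
st(); im,W=snap('scene')
for t in ('sanding_block','mark_red','long_offcut','screw_box'): print(t,find(t,'scene',W))
go(581,296,38,89.3)"
```

```text
t26.4 grasp [581.1 295.9  91.8] a 89.0 tilt 0.08 w 58.9 F [-0.3  0.2 -0.8] grip 43.7 j6 -1.26
sanding_block []
mark_red [(0.69, [273, 251], 'ctr 581 299 size 96 132 ang 89 ztop 10 n355')]
long_offcut [(0.85, [295, 238], 'ctr 549 192 size 41 60 ang 88 ztop 45 n97'), (0.49, [293, 247], 'ctr 548 187 size 74 80 ang 5 ztop 9 n71')]
screw_box [(0.68, [296, 238], 'ctr 535 204 size 57 104 ang 33 ztop 45 n113'), (0.64, [301, 226], 'ctr 580 78 size 68 88 ang 89 ztop 50 n225')]
[ 0.   0.1 -0.3] [-0.1  0.4 53.6]
```

>>> move_arm --commands '[[[0,0,0,0,0,30,40],[0,0,0,0,0,48,40],[0,0,0,0,0,54,40],[0,0,0,0,0,54,40],[0,0,0,0,0,54,66]]]'

```text
time_s: 27.22
ee_pos: [0.5811, 0.2956, 0.1924]
ee_rot: [0.027, 3.14, 0.001]
force: [0.4, 0.8, -0.1]
gripper_width: 0.0655
grasp_force: 0.0
```

>>> move_arm --commands '[[[0,0,0,0,0,0,67],[0,0,0,0,0,-15,68],[0,0,0,0,0,-60,75],[0,0,10,60,0,-110,85],[0,0,20,120,0,-120,85]]]'

```text
time_s: 27.85
ee_pos: [0.4729, 0.2975, 0.3126]
ee_rot: [0.582, 3.081, 0.006]
force: [-1.1, 0.0, 1.0]
gripper_width: 0.0854
grasp_force: 0.0
```

>>> move_arm --commands '[[[0,0,10,40,40,0,85],[0,0,20,40,80,0,85],[0,0,30,40,80,0,85],[0,0,40,40,80,0,85],[0,0,40,40,80,0,85]]]'

```text
time_s: 28.48
ee_pos: [0.4638, 0.3865, 0.3092]
ee_rot: [1.591, 2.708, 0.001]
force: [0.1, -1.0, -0.8]
gripper_width: 0.0852
grasp_force: 0.0
```

```bash
python3 -c "
from h import *
st(); im,W=snap('top','top6');im2,W2=snap('scene','scene6')
for c,w in(('top',W),('scene',W2)):
  for t in 'screw_box long_offcut sanding_block wide_offcut mark_red mark_white bar_handle tray'.split(): print(c,t,find(t,c,w))
go(674,130,190,0)"
```

```text
t28.5 grasp [463.9 386.6 154.5] a 29.1 tilt 0.06 w 85.2 F [ 0.1 -1.  -0.8] grip 0.0 j6 -0.00
top screw_box [(0.87, [317, 220], 'ctr 582 80 size 90 64 ang 0 ztop 54 n372'), (0.45, [283, 191], 'ctr 676 185 size 323 17 ang 88 ztop 112 n102')]
top long_offcut [(0.91, [284, 222], 'ctr 580 190 size 37 116 ang 88 ztop 50 n267')]
top sanding_block [(0.56, [249, 227], 'ctr 583 299 size 57 101 ang 88 ztop 48 n345'), (0.52, [284, 192], 'ctr 674 127 size 45 17 ang 86 ztop 116 n92')]
top wide_offcut [(0.63, [393, 269], 'ctr 403 -129 size 64 90 ang 3 ztop 43 n407')]
top mark_red [(0.7, [237, 241], 'ctr 582 301 size 80 130 ang 89 ztop 14 n153'), (0.32, [392, 283], 'ctr 404 -133 size 90 120 ang 4 ztop 8 n236')]
top mark_white [(0.76, [328, 235], 'ctr 578 71 size 80 130 ang 89 ztop 14 n196')]
top bar_handle [(0.7, [284, 225], 'ctr 581 189 size 37 119 ang 85 ztop 50 n266'), (0.66, [286, 189], 'ctr 673 127 size 45 17 ang 87 ztop 114 n94')]
top tray [(0.57, [283, 202], 'ctr 602 173 size 220 337 ang 9 ztop 85 n746')]
scene screw_box [(0.73, [299, 225], 'ctr 527 212 size 99 374 ang 22 ztop 50 n156')]
scene long_offcut [(0.97, [285, 236], 'ctr 526 268 size 109 293 ang 31 ztop 45 n226')]
scene sanding_block [(0.86, [269, 249], 'ctr 581 298 size 62 105 ang 85 ztop 43 n291'), (0.68, [249, 286], 'ctr 520 497 size 57 58 ang 24 ztop 20 n171')]
scene wide_offcut [(0.76, [371, 214], 'ctr 400 -131 size 63 94 ang 2 ztop 39 n179'), (0.45, [254, 239], 'ctr 672 251 size 216 26 ang 89 ztop 81 n175')]
scene mark_red [(0.35, [235, 230], 'ctr 671 251 size 217 25 ang 90 ztop 85 n170')]
scene mark_white [(0.53, [321, 228], 'ctr 522 69 size 27 82 ang 3 ztop 9 n73')]
scene bar_handle [(0.56, [242, 226], 'ctr 673 245 size 228 27 ang 89 ztop 85 n190')]
scene tray [(0.97, [258, 236], 'ctr 672 251 size 217 27 ang 90 ztop 81 n223')]
[-0.  0. 29.] [-326.2   59.4  -36.4]
```

View pics/top6.png

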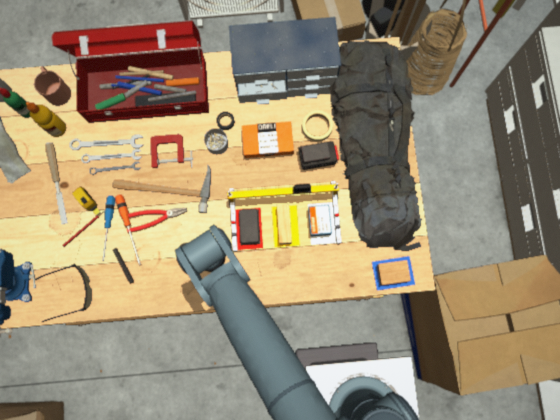

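The three pieces lie on their marks: block (249,227), offcut (284,222), box (318,221). The bar is at the rear with its handle at (300,189). Now closing the bar.

>>> move_arm --commands '[[[0,0,6,-60,10,-20,85],[0,0,12,-120,20,-36,85],[0,0,18,-180,32,-36,85],[0,0,24,-240,44,-36,85],[0,0,29,-298,54,-36,85]]]'

```text
time_s: 30.0
ee_pos: [0.6567, 0.1502, 0.3446]
ee_rot: [2.224, 2.218, 0.001]
force: [1.5, 0.9, 0.4]
gripper_width: 0.0851
grasp_force: 0.0
```

```bash
python3 -c "
from h import *
st(); go(673,130,109,0)"
```

```text
t30.0 grasp [656.8 150.2 189.9] a -0.2 tilt 0.03 w 85.1 F [1.5 0.9 0.4] grip 0.0 j6 0.06
[ 0.  -0.  -0.2] [-20.2  16.3  80.9]
```

>>> move_arm --commands '[[[0,0,0,-20,16,0,85],[0,0,0,-20,16,40,85],[0,0,0,-20,16,75,85],[0,0,0,-20,16,81,85],[0,0,0,-20,16,81,0]]]' --squeeze 50

```text
time_s: 30.62
ee_pos: [0.6717, 0.1325, 0.264]
ee_rot: [2.22, 2.223, 0.001]
force: [0.1, -0.4, -0.4]
gripper_width: 0.0693
grasp_force: 0.0
```

>>> move_arm --commands '[[[0,0,0,0,0,0,0],[0,0,0,0,0,0,0],[0,0,0,0,0,0,0],[0,0,0,0,0,0,0],[0,0,0,0,0,0,0]]]'

```text
time_s: 31.25
ee_pos: [0.672, 0.132, 0.2646]
ee_rot: [2.222, 2.22, 0.002]
force: [-1.2, 0.5, 5.4]
gripper_width: 0.0152
grasp_force: 51.2
```

>>> move_arm --commands '[[[0,0,0,0,0,-10,0],[0,0,0,0,0,-21,0],[0,0,0,0,0,-21,0],[0,0,0,0,-20,-21,0],[0,0,0,0,-40,-21,0]]]'

```text
time_s: 31.88
ee_pos: [0.6312, 0.1324, 0.2844]
ee_rot: [-2.221, -2.221, -0.003]
force: [1.7, 4.8, -1.7]
gripper_width: 0.0154
grasp_force: 50.3
```

```bash
python3 -c "
from h import *
st(); go(578.6,133,129,0)
im,W=snap('top')
for t in 'screw_box long_offcut sanding_block wide_offcut'.split(): print(t,find(t,'top',W))"
```

```text
t31.9 grasp [631.4 132.6 129.7] a -0.0 tilt 0.10 w 15.4 F [ 1.7  4.8 -1.7] grip 50.3 j6 0.03
[ 0.1 -0.1 -0. ] [  0.6 -52.6   0.6]
screw_box []
long_offcut [(0.88, [281, 227], 'ctr 577 191 size 110 34 ang 0 ztop 50 n174')]
sanding_block [(0.74, [250, 223], 'ctr 583 299 size 57 102 ang 88 ztop 48 n364')]
wide_offcut [(0.94, [393, 270], 'ctr 403 -129 size 63 89 ang 3 ztop 44 n362')]
```

>>> move_arm --commands '[[[0,0,0,0,-20,0,0],[0,0,0,1,-40,0,0],[0,0,0,1,-50,0,0],[0,0,0,1,-52.5,0,0],[0,0,0,1,-52.5,0,0]]]'

```text
time_s: 32.75
ee_pos: [0.5794, 0.1332, 0.2845]
ee_rot: [-2.221, -2.221, -0.001]
force: [-0.5, 5.1, -3.0]
gripper_width: 0.0154
grasp_force: 50.3
```

```bash
python3 -c "
from h import *
st()"
```

```text
t32.8 grasp [579.3 133.3 129.8] a 0.0 tilt 0.05 w 15.4 F [-0.5  5.1 -3. ] grip 50.3 j6 0.03
```

>>> move_arm --commands '[[[0,0,0,0,-1.5,0,0],[0,0,0,0,-1.5,0,0],[0,0,0,0,-1.5,8,0],[0,0,0,0,-1.5,16,0],[0,0,0,0,-1.5,19,0]]]'

```text
time_s: 33.38
ee_pos: [0.5784, 0.1331, 0.2654]
ee_rot: [2.221, 2.221, 0.003]
force: [1.5, 5.2, -2.3]
gripper_width: 0.0152
grasp_force: 50.3
```

```bash
python3 -c "
from h import *
st()"
```

```text
t33.4 grasp [578.7 133.3 110.7] a -0.0 tilt 0.10 w 15.2 F [ 1.5  5.2 -2.3] grip 50.3 j6 0.03
```

>>> move_arm --commands '[[[0,0,0,0,0,1.5,0],[0,0,0,0,0,1.5,0],[0,0,0,0,0,1.5,60],[0,0,0,0,0,1.5,80],[0,0,0,0,0,1.5,80]]]'

```text
time_s: 34.0
ee_pos: [0.5779, 0.1326, 0.264]
ee_rot: [2.22, 2.222, -0.0]
force: [0.5, -0.2, -0.6]
gripper_width: 0.069
grasp_force: 0.0
```

>>> move_arm --commands '[[[0,0,0,0,0,0,80],[0,0,0,0,0,-30,85],[0,0,0,0,0,-80,85],[0,0,0,50,-40,-120,85],[0,0,0,100,-80,-120,85]]]'

```text
time_s: 34.62
ee_pos: [0.5058, 0.2234, 0.3863]
ee_rot: [2.221, 2.217, 0.009]
force: [0.7, 0.4, -1.1]
gripper_width: 0.0853
grasp_force: 0.0
```

>>> move_arm --commands '[[[0,0,0,60,-20,0,85],[0,0,0,120,-40,0,85],[0,0,0,170,-60,0,85],[0,0,0,210,-90,0,85],[0,0,0,210,-90,0,85]]]'

```text
time_s: 35.25
ee_pos: [0.4135, 0.435, 0.3825]
ee_rot: [-2.216, -2.227, 0.001]
force: [-0.1, -0.4, -0.0]
gripper_width: 0.0848
grasp_force: 0.0
```

```bash
python3 -c "
from h import *
st(); im,W=snap('top','top7');im2,W2=snap('scene','scene7')
cv2.imwrite('pics/crop7.png',cv2.resize(cv2.cvtColor(im['pixels'][170:310,170:430],cv2.COLOR_RGB2BGR),None,fx=3,fy=3,interpolation=cv2.INTER_CUBIC))
for c,w in(('top',W),('scene',W2)):
  for t in 'screw_box long_offcut sanding_block wide_offcut bar_handle tray'.split(): print(c,t,find(t,c,w))"
```

```text
t35.2 grasp [413.5 435.  227.8] a 0.3 tilt 0.02 w 84.8 F [-0.1 -0.4 -0. ] grip 0.0 j6 0.62
top screw_box [(0.83, [316, 226], 'ctr 583 79 size 64 90 ang 90 ztop 54 n290')]
top long_offcut [(0.95, [282, 227], 'ctr 581 190 size 38 120 ang 89 ztop 51 n192')]
top sanding_block [(0.56, [249, 231], 'ctr 584 298 size 57 107 ang 88 ztop 47 n288'), (0.55, [282, 202], 'ctr 580 185 size 339 24 ang 89 ztop 84 n797')]
top wide_offcut [(0.67, [389, 271], 'ctr 403 -129 size 64 89 ang 3 ztop 44 n399')]
top bar_handle [(0.66, [285, 223], 'ctr 579 129 size 16 48 ang 1 ztop 117 n95'), (0.24, [281, 205], 'ctr 580 185 size 339 24 ang 89 ztop 84 n792')]
top tray [(0.91, [282, 206], 'ctr 579 187 size 335 23 ang 89 ztop 84 n740'), (0.49, [317, 224], 'ctr 583 79 size 64 90 ang 90 ztop 54 n290')]
scene screw_box [(0.62, [305, 228], 'ctr 494 254 size 77 440 ang 23 ztop 50 n122'), (0.5, [375, 215], 'ctr 399 -130 size 64 92 ang 4 ztop 39 n182')]
scene long_offcut [(0.77, [289, 236], 'ctr 560 226 size 118 86 ang 90 ztop 45 n159'), (0.74, [279, 224], 'ctr 576 129 size 16 56 ang 3 ztop 111 n78')]
scene sanding_block [(0.81, [272, 246], 'ctr 581 299 size 108 63 ang 3 ztop 43 n214')]
scene wide_offcut [(0.92, [374, 215], 'ctr 400 -132 size 64 98 ang 4 ztop 39 n184')]
scene bar_handle [(0.56, [281, 222], 'ctr 575 129 size 17 56 ang 4 ztop 109 n84')]
scene tray [(0.67, [287, 255], 'ctr 522 292 size 17 69 ang 3 ztop 10 n56'), (0.61, [269, 236], 'ctr 578 205 size 299 26 ang 89 ztop 85 n419')]
```

View pics/crop7.png

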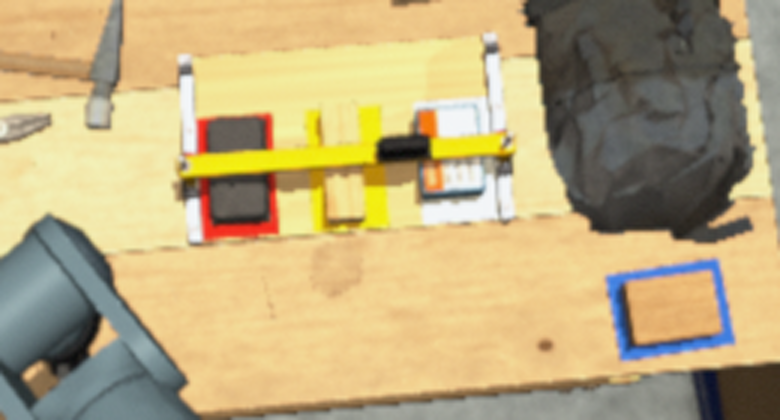

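The crop shows the bar closed and down, at the same height as at the start. The block, offcut and box are on their marks, and the wide offcut is on the mat.

```bash
python3 -c "
from h import *
print(env.close_job())"
```

```text
the job is handed in; nothing more can be done
None
```

The job is handed in, and the verdict was not shown: in the last pictures the bar is closed and fully down, the screw box, long offcut and sanding block are on their marks, and the wide offcut is flat on the blue mat.

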